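# Test the one-way hub of a sample carousel and index its bottle

### The job

Test the one-way hub of the sample carousel by its T-handle: first turn the handle anticlockwise (seen from above) by about an eighth of a turn, which should spin loose and leave the plate where it is. Then turn it clockwise, where it grips and carries the plate round, until the larger amber bottle stands in line with the pointer post at the edge of the stand; then let go. Move the plate only by the handle, and do not touch the plate or what stands on it.

Things in the scene. Friction and masses are not known exactly. Their poses are not given: they have to be found in the camera images.
- handle: T-handle upright on the carousel's axis: black level crossbar 70 mm long (its x), 12 mm thick (its y), 26 mm high on a 16 mm steel stem. Origin: bar centre, on the axis, 155 mm above the work surface; z up. Pinch the bar across its thickness from above and turn it about the vertical axis; no stop within 150 degrees of its start either way.
- bar_end (a point): centre of the crossbar's +x end face, 35 mm from the axis. Anticlockwise (from above) the handle turns loose with light clicks (under 0.08 N m). Clockwise it is loose for at most 18 degrees, until its spring bolt catches the next of 20 pins on the plate, then it carries the plate along (about 0.15 N m).
- carousel: round white plate, 200 mm wide, 12 mm thick, on a fixed stand; stays where it is left. Origin: centre of its underside, on the vertical axis, 20 mm above the work surface. It carries the amber bottle at its -x, a smaller vial with orange cap (28 mm wide, 55 mm tall) at its -y, both 72 mm off the axis, and two empty seats; nothing on it is above 112 mm over the work surface.
- amber_bottle: amber bottle with red cap, 48 mm wide, 75 mm tall, fixed to the plate. Origin: centre of its underside, 72 mm from the axis. At the start the plate has to turn 34 to 69 degrees clockwise to bring it to the mark; the handle cannot bring it back if it goes too far.
- mark (a point): fixed point where the centre of the bottle's underside is to come, at that height: 72 mm from the axis, on the line from the axis to the steel pointer post (13 mm wide, 64 mm high, 122 mm from the axis, roughly on the robot's side of the stand)

How it is judged:
On the way, in this order (a step that is already met when the one before it is completed fails the run):
1. the handle has been turned anticlockwise by at least 30 degrees from its start while the plate stayed within 11 degrees of its own (distance of bar_end from where it was at the start of the episode above 0.018 m and distance of amber_bottle from where it was at the start of the episode below 0.014 m), for 0.1 s.
2. with the fingers on the handle, the plate has been carried on by at least 20 degrees (distance of amber_bottle from where it was at the start of the episode above 0.026 m and contact force between the fingers and handle above 0.5 N).
At the end, for the whole second after the job is handed in: the amber bottle is at rest at the mark in front of the pointer post: its centre within 15 mm (12 degrees of plate turn) of the mark, and the handle is let go (horizontal distance between amber_bottle and mark below 0.015 m and linear speed of amber_bottle below 0.01 m/s); the robot touches nothing.
It fails at once if the robot pushes on the plate, the bottle or the vial (more than 2 N) (contact force between any of the fingers, the arm and carousel above 2 N).
It also fails if it takes over 40 s, if anything falls off the work surface, if the arm or the gripper's body presses on something with over 40 N, if the wrist force passes 120 N, or if a joint passes its speed limit or range.

### The arm

A 7-joint arm with a two-finger parallel gripper is mounted at the origin on a cart in front of the work surface, level with it; the furniture and walls round the work are solid. World frame = base frame: x ahead of the robot, y to its left, z up, the work surface at z = 0. Lengths are in m, angles in rad, forces in N, time in s.
With the tool pointing down it reaches from about 0.375 to 0.925 m from the base axis. Payload 3.1 kg.
Tool frame: the origin (TCP) lies between the finger pads; the fingertips stand 19 mm ahead of it and the grasp point (between the pads) is the TCP; z points along the fingers, y is the line along which they close (so a half turn about z gives the same grasp; the last joint's range is limited). The gripper opens to 85 mm and grips with 20 to 120 N. Pads are 22 mm wide; open, the fingers measure 114 mm over their backs; the gripper's body (76 mm by 85 mm) begins 54 mm behind the grasp point. The pads swing forward as they close: fully open they stand 13 mm farther back than shut.
Start: joints at [1.087, 0.383, 0.044, 1.598, -0.018, 1.161, -0.05], TCP at [0.245, -0.602, 0.25] pointing down, gripper open.
Joint ranges: [-2.61, 2.61], [-0.41, 2.15], [-1.48, 1.57], [0, 2.5], [-1.57, 4.71], [0.05, 1.97], [-2.85, 2.85]. Speed limits (rad/s): [2.79, 2.79, 3.14, 3.14, 3.14, 3.14, 3.14].

### API

Orientations are given as a unit quaternion [x, y, z, w].
In Python, from bench import move_ptp, movel, move_j, move_gripper, pause, inverse_kinematics, read_camera, camera_params, MotionError, sign_off, look_for, tip_of, read_time_s, read_qpos, read_joint_vel, read_effort, read_eef_pos, read_tcp_rot, read_ft_force, read_ft_torque, read_finger_gap, read_grasp_force gives the robot as it stands. Calls block until the motion is done:
- move_ptp(position, orientation): joint-space move of the TCP to a pose.
- movel(position, orientation=None, speed=0.15): straight line of the TCP; orientation=None keeps the orientation; speed is the mean speed in m/s.
- move_j(angles): joint-space move.
- move_gripper(opening, effort=None): finger opening in m; effort is the grip in N (None keeps the last); returns when the fingers have stopped.
- pause(seconds).
- inverse_kinematics(position, orientation): joint angles nearest the present ones, or None.
- read_camera(name): name is "side" or "top" or "wrist"; returns the picture (420x560x3 uint8, red, green, blue); there is no depth.
- camera_params(name): a dict with "K" (3x3 intrinsics, pixels), "camera_from_world" (4x4, takes a point from world to camera coordinates). Camera axes: x right, y down, z forward; pixel columns grow to the right and rows downward; lengths in m; the calibration is good to about 2 mm. A picture is of the moment at which its call begins: read the wrist's pose just before it. camera_params takes no time and is no camera call; for the wrist camera it gives the pose at the moment of the call.
A pose or a line that the arm cannot do raises MotionError and nothing moves.
- sign_off(): hands the job in; it is judged then, once.
Trained networks look in the newest picture that a camera, given by its name, has taken for a name from the list of things; names that differ only in an ending like _2 or _b are one class to them, and where a whole thing is asked for, a point or a joint stands for the part that bears it (a point fixed in the world has none). Each returns a list of dicts, best first, with "confidence" (0 to 1); they miss things now and then, are a little off and sometimes report something else, mostly with a low value. They report only what shows in the picture. A call takes as long as a camera call.
- look_for(camera, name): "at" ([column, row] in pixels, amid what is visible of it).
- tip_of(camera, name): "at" ([column, row] in pixels: a listed point, or the origin of a listed thing).
Readings, each from a call of its own:
- read_time_s(): time.
- read_qpos(): joint angles.
- read_joint_vel(): joint speeds.
- read_effort(): joint torques, N m.
- read_eef_pos(): TCP position.
- read_tcp_rot(): TCP orientation.
- read_ft_force(): force on the tool from outside, world axes, zero at the start.
- read_ft_torque(): the same for the moment, N m.
- read_finger_gap(): finger opening in m.
- read_grasp_force(): force on a finger pad.
Only numpy, scipy, OpenCV 4.12 (cv2) and the standard library are available. Lean on these libraries where they do the work, as an engineer would, in place of code of your own. Each camera call takes 0.05 s, during which the arm holds its last target. There are 200 camera calls.

## Working session

There is one attempt and no reset: what is moved stays moved. The work goes in short steps, each a Python script; the robot and the scene stay as the last script left them, time stands still between calls to the robot, and variables do not carry over. Pictures are saved under pics/ and viewed, at most 10 in all, crops included, and the job is handed in when it is done.

```bash
mkdir -p pics; ls
python3 - <<'E'
from bench import *
import cv2
for c in("top","side"):
    im=read_camera(c); cv2.imwrite(f"pics/{c}0.png",im[:,:,::-1])
    for n in("handle","bar_end","carousel","amber_bottle"):
        print(c,n,[(d['at'],d['confidence']) for d in look_for(c,n)[:2]],[(d['at'],d['confidence']) for d in tip_of(c,n)[:2]])
    p=camera_params(c);print(p)
print(tip_of("top","mark")[:2], read_time_s(),read_tcp_rot(),read_eef_pos())
E
```

```text
pics
top handle [([271.7, 202.1], 0.84)] [([272.4, 196.3], 0.75)]
top bar_end [([274.9, 201.5], 0.53)] [([274.6, 185.9], 0.59)]
top carousel [([275.1, 211.5], 0.7)] [([272.5, 205.7], 0.69)]
top amber_bottle [([294.3, 220.6], 0.77)] [([297.8, 225.6], 0.55)]
{'K': array([[395.76812498,   0.        , 284.7262732 ],
       [  0.        , 395.76812498, 203.53399512],
       [  0.        ,   0.        ,   1.        ]]), 'camera_from_world': array([[-0.02659819, -0.99956784,  0.01251647,  0.06301454],
       [-0.99285093,  0.02495787, -0.11672251,  0.51831539],
       [ 0.11635969, -0.01553159, -0.99308569,  0.9171576 ],
       [ 0.        ,  0.        ,  0.        ,  1.        ]])}
side handle [([269.7, 204.8], 0.57)] [([268.4, 188.4], 0.59)]
side bar_end [([269.6, 206.3], 0.93)] [([253.5, 178.0], 0.57)]
side carousel [([279.1, 243.8], 0.59)] [([272.2, 242.6], 0.74)]
side amber_bottle [([307.6, 218.9], 0.9)] [([307.5, 229.6], 0.71), ([295.3, 255.4], 0.41)]
{'K': array([[454.73477095,   0.        , 276.05792552],
       [  0.        , 454.73477095, 211.35497952],
       [  0.        ,   0.        ,   1.        ]]), 'camera_from_world': array([[-0.84016627, -0.54232204, -0.00272642,  0.46631298],
       [-0.33643652,  0.52513786, -0.78169092,  0.20995125],
       [ 0.42535997, -0.65583308, -0.62366006,  0.74847884],
       [ 0.        ,  0.        ,  0.        ,  1.        ]])}
[{'at': [268.1, 238.3], 'confidence': 0.91}] 0.95 [9.81441507e-01 1.91761750e-01 5.64843319e-06 6.28085132e-07] [ 0.24462147 -0.60220998  0.25028839]
```

```bash
python3 - <<'E'
import cv2,numpy as np
a=cv2.imread("pics/top0.png")[130:280,180:380];b=cv2.imread("pics/side0.png")[130:310,180:380]
cv2.imwrite("pics/c0.png",np.hstack([cv2.resize(a,(400,300),interpolation=2),cv2.resize(b[:150],(400,300),interpolation=2)]))
cv2.imwrite("pics/t0.png",cv2.resize(a,(800,600),interpolation=2))
E
cat > h.py <<'E'
from bench import *
import numpy as np,cv2
def ray_z(c,px,z,P=None):
    P=P or camera_params(c);M=P['camera_from_world'];R=M[:3,:3];o=-R.T@M[:3,3]
    d=R.T@np.linalg.inv(P['K'])@np.array([px[0],px[1],1.]);return (o+d*(z-o[2])/d[2])
E
python3 -c "
from h import *
for c,n,p,z in [('top','h',(272.4,196.3),.155),('top','be',(274.6,185.9),.155),('top','car',(272.5,205.7),.02),('top','bot',(297.8,225.6),.032),('top','mark',(268.1,238.3),.032),('side','h',(268.4,188.4),.155),('side','be',(253.5,178),.155),('side','car',(272.2,242.6),.02),('side','bot',(307.5,229.6),.032)]: print(c,n,ray_z(c,p,z))"
```

```text
top h [0.52089965 0.07675433 0.155     ]
top be [0.5426622  0.07166715 0.155     ]
top car [0.51641406 0.07910147 0.02      ]
top bot [0.4660408  0.01999933 0.032     ]
top mark [0.43785695 0.09108405 0.032     ]
side h [0.51694246 0.0835839  0.155     ]
side be [0.55846239 0.07098711 0.155     ]
side car [0.51403138 0.07754499 0.02      ]
side bot [0.46810101 0.01771316 0.032     ]
```

View pics/t0.png

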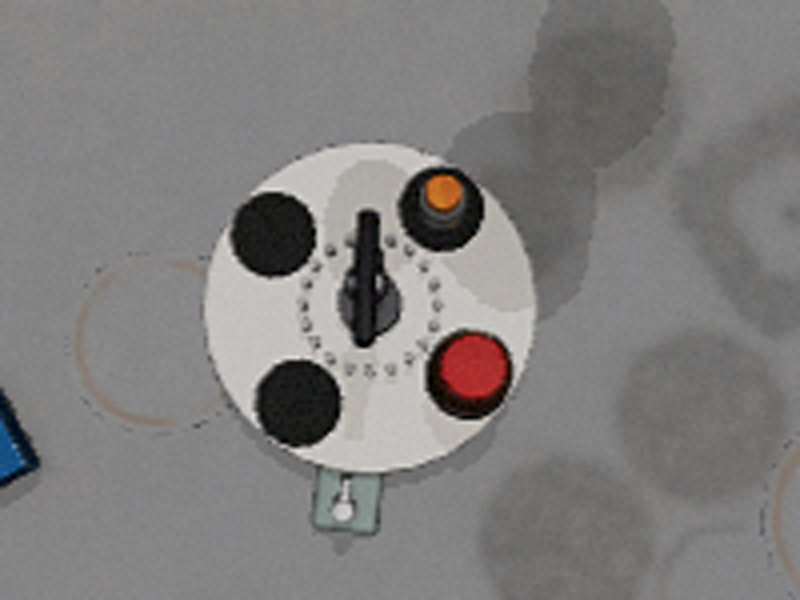

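View pics/side0.png

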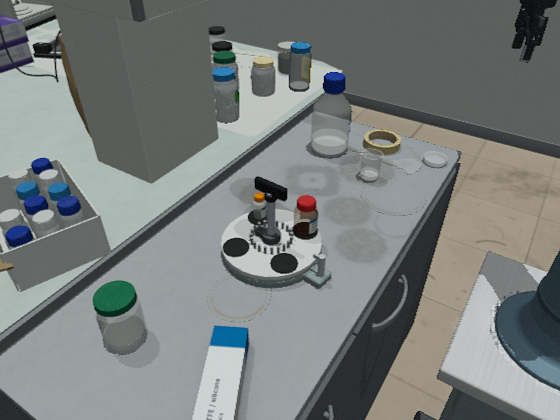

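Run:
```python
from h import *
ax=ray_z('top',(272.75,206.75),.032);print('axis',ax)
b1=ray_z('top',(272.25,183),.168);b2=ray_z('top',(271,216.25),.168)
print('bar',b1,b2,(b1+b2)/2,np.degrees(np.arctan2(*(b1-b2)[[1,0]])))
for n,p,z in [('cap',(298.75,221.5),.107),('vial',(290.7,177.7),.087),('seat1',(248.5,188.7),.032),('seat2',(254.6,230.5),.032),('post',(265.75,257.5),.064)]:
    q=ray_z('top',p,z);d=(q-ax)[:2];print(n,q,np.hypot(*d),np.degrees(np.arctan2(d[1],d[0])))
c=np.array([.5165,.0785])
for yaw in range(-180,181,45):
    a=np.radians(yaw)/2
    # Rz(yaw)*Rx(180)
    q=[np.cos(a),np.sin(a),0,0]
    r=inverse_kinematics([*c,.155],q);print(yaw,None if r is None else np.round(r,2))
```

```text
axis [0.51253121 0.07837669 0.032     ]
bar [0.54668536 0.07623062 0.168     ] [0.47827465 0.08034069 0.168     ] [0.51248    0.07828565 0.168     ] -3.438163680608559
cap [0.47043718 0.02118867 0.107     ] 0.07100969328298881 -126.35543581268408
vial [0.57166484 0.03537829 0.087     ] 0.07311394859719718 -36.022386343225435
seat1 [0.55748377 0.13543303 0.032     ] 0.07263716688168578 51.76674157621545
seat2 [0.45708789 0.12260994 0.032     ] 0.07092631534298065 141.41677670753504
post [0.39362999 0.09644013 0.064     ] 0.1202654878744875 171.36169443945775
-180 [ 0.54  0.4  -0.9   1.95  0.38  0.97  1.03]
-135 [ 0.78  0.59 -1.24  1.95  0.64  1.08  1.62]
-90 [ 0.78  0.59 -1.24  1.95  0.64  1.08  2.4 ]
-45 [ 0.22  0.3  -0.51  1.97  0.18  0.92 -2.74]
0 [ 0.33  0.32 -0.63  1.96  0.24  0.93 -2.  ]
45 [ 0.39  0.34 -0.71  1.96  0.27  0.94 -1.24]
90 [ 0.42  0.35 -0.74  1.96  0.29  0.94 -0.47]
135 [ 0.46  0.36 -0.79  1.96  0.32  0.95  0.3 ]
180 [ 0.54  0.4  -0.9   1.95  0.38  0.97  1.03]
```

```bash
cat >> h.py <<'E'
C=np.array([.5125,.0783])
def down(yaw): a=np.radians(yaw)/2; return [np.cos(a),np.sin(a),0,0]
def yaw():
    x,y=read_tcp_rot()[:2]; return np.degrees(2*np.arctan2(y,x))%360
E
python3 - <<'E'
from h import *
print(ray_z('side',(330,150),0),ray_z('side',(150,180),0))
movel([.245,-.602,.38],speed=.3)
move_ptp([*C,.33],down(176.6)); move_gripper(.05,40)
move_ptp([*C,.23],down(176.6))
cv2.imwrite("pics/w1.png",read_camera("wrist")[:,:,::-1])
for n in("handle","bar_end"):
    P=camera_params("wrist");print(n,[(ray_z('wrist',d['at'],.155),d['confidence']) for d in tip_of("wrist",n)[:2]])
print(read_time_s(),read_eef_pos(),yaw(),read_qpos())
E
```

```text
[ 0.59648508 -0.33091383  0.        ] [0.90117148 0.03166285 0.        ]
handle [(array([0.52141541, 0.08032341, 0.155     ]), 0.95)]
bar_end [(array([0.55724316, 0.07765784, 0.155     ]), 0.68)]
5.2 [0.51470523 0.07895059 0.23282956] 176.60018679919972 [ 0.46766742  0.2353692  -0.77893317  1.89740731  0.1883511   1.07722763
  1.12499272]
```

View pics/w1.png

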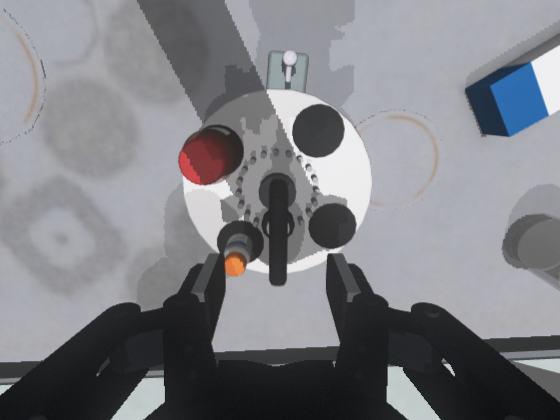

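Run:
```python
from h import *
print(read_eef_pos())
im=read_camera("wrist")
for p,z in [((277.5,181),.032),((275.5,179),.168),((278,286),.155),((278,284),.168)]: print(p,ray_z("wrist",p,z))
w=(im.min(2)>185).astype(np.uint8);n,l,s,_=cv2.connectedComponentsWithStats(w);i=1+np.argmax(s[1:,4]);print(s[i])
cs,_=cv2.findContours((l==i).astype(np.uint8),0,1);h=cv2.convexHull(max(cs,key=len))
e=cv2.fitEllipse(h);print(e,ray_z("wrist",e[0],.032))
# top view bar now hidden; side view plate
d=tip_of("wrist","handle")[0];print(d,ray_z("wrist",d['at'],.155))
d=tip_of("wrist","carousel")[0];print(d,ray_z("wrist",d['at'],.02))
```

```text
[0.51470523 0.07895059 0.23282956]
(277.5, 181) [0.51163385 0.08069356 0.032     ]
(275.5, 179) [0.47987895 0.08041203 0.168     ]
(278, 286) [0.56204161 0.07724974 0.155     ]
(278, 284) [0.55255493 0.07769526 0.168     ]
[ 266   85  105  142 4786]
((324.9389953613281, 147.24087524414062), (65.60445404052734, 165.0872802734375), 146.201171875) [0.47950002 0.13102988 0.032     ]
{'at': [275.2, 228.2], 'confidence': 0.81} [0.51651559 0.07782576 0.155     ]
{'at': [278.1, 184.7], 'confidence': 0.97} [0.5174026  0.08070791 0.02      ]
```

```bash
cat >> h.py <<'E'
def turn(deg,step=8):
    """turn q7 only, anticlockwise positive; deg relative"""
    global q
    n=max(1,int(np.ceil(abs(deg)/step)))
    for k in range(n):
        q=q.copy(); q[6]+=np.radians(deg/n); move_j(q)
def stat(): print("t%.2f yaw%.1f"%(read_time_s(),yaw()),np.round(read_eef_pos(),4),"F",np.round(read_ft_force(),1),"T",np.round(read_ft_torque(),2),"g",read_finger_gap(),read_grasp_force())
E
python3 - <<'E'
import h
from h import *
movel([.5123,.0783,.155],down(176.0),speed=.1); stat()
move_gripper(0.0,30); stat()
h.q=np.array(read_qpos()); h.turn(20,20); stat()
c=camera_params('side');cv2.imwrite("pics/s2.png",read_camera("side")[:,:,::-1])
print(tip_of("side","bar_end")[:1],tip_of("side","amber_bottle")[:1])
E
```

```text
t6.25 yaw176.0 [0.5128 0.0785 0.1555] F [ 0.1 -0.  -0.2] T [0.07 0.04 0.01] g 0.04985284067760918 0.0
t6.67 yaw176.1 [0.513 0.08  0.156] F [-0.1  3.6  2.4] T [ 0.76 -0.05 -0.02] g 0.013929608315784922 29.293428361415863
t7.09 yaw195.9 [0.5131 0.0792 0.156 ] F [ 0.9 -0.5  1.2] T [-0.01 -0.02 -0.04] g 0.013816295808205509 29.33195561170578
[{'at': [252.7, 185.4], 'confidence': 0.71}] [{'at': [305.2, 230.5], 'confidence': 0.87}]
```

Run:
```python
import h
from h import *
h.q=np.array(read_qpos()); h.turn(26,13); pause(.3); stat()
read_camera("side");print(tip_of("side","bar_end")[:1],tip_of("side","amber_bottle")[:1])
for k in range(4):
    h.turn(-10,10); stat()
    for c in("top","side"):
        read_camera(c); d=tip_of(c,"amber_bottle")
        if d:
            v=ray_z(c,d[0]['at'],.032)[:2]-[.5132,.0792]; print(c,d[0]['confidence'],np.hypot(*v),np.degrees(np.arctan2(v[1],v[0]))%360)
cv2.imwrite("pics/s3.png",read_camera("side")[:,:,::-1])
```

```text
t8.21 yaw221.8 [0.5136 0.0782 0.156 ] F [ 2.  -3.  -0.7] T [-0.83 -0.64 -0.03] g 0.013949251836226915 29.267345666885376
[{'at': [251.4, 188.5], 'confidence': 0.55}] [{'at': [305.6, 229.0], 'confidence': 0.67}]
t8.65 yaw212.0 [0.5139 0.0789 0.156 ] F [ 4.2 -2.9 -1.5] T [-0.64 -0.83 -0.06] g 0.014048186399126738 29.538680613040924
side 0.66 0.06792055019456752 221.51445493185594
t9.14 yaw202.1 [0.5137 0.0792 0.156 ] F [ 3.8 -2.7 -3.1] T [-0.56 -0.92 -0.05] g 0.014483751063118682 29.506791830062866
side 0.84 0.07574052135850233 210.29753606327287
t9.63 yaw192.2 [0.5136 0.0795 0.1561] F [ 4.8 -2.3 -2. ] T [-0.43 -1.06  0.01] g 0.013732437546547262 29.4592747092247
side 0.65 0.07182013121030648 203.66211068913336
t10.12 yaw182.3 [0.5135 0.0799 0.156 ] F [ 5.7 -0.7 -3.1] T [-0.31 -1.09 -0.02] g 0.014141562467312326 29.431107938289642
side 0.94 0.07340888214260971 185.2604145598787
```

View pics/s3.png

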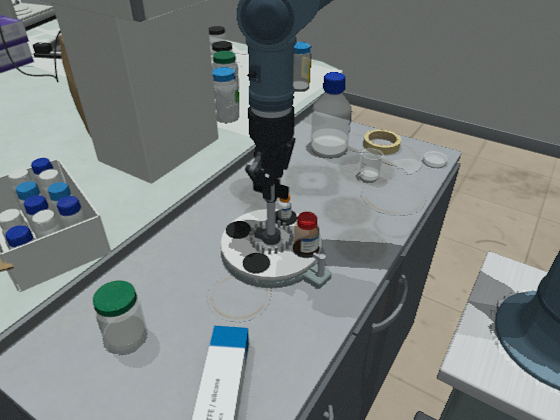

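```bash
cat >> h.py <<'E'
def cap():
    im=read_camera("side")[190:260,270:345].astype(int)
    m=((im[...,0]>90)&(im[...,1]<60)&(im[...,2]<70)).astype(np.uint8)
    n,l,s,c=cv2.connectedComponentsWithStats(m);i=1+np.argmax(s[1:,4])
    v=ray_z("side",c[i]+[270,190],.100)[:2]-[.5132,.0792]
    return s[i,4],np.hypot(*v),np.degrees(np.arctan2(v[1],v[0]))%360
E
python3 - <<'E'
from h import *
import h
print(cap())
for p in[(238.5,229.3),(257,262.7)]:
    v=ray_z('side',p,.032)[:2]-[.5132,.0792];print(np.hypot(*v),np.degrees(np.arctan2(v[1],v[0]))%360)
# same cap measure on start picture
im0=cv2.imread("pics/side0.png")[:,:,::-1]; f=h.read_camera; h.read_camera=lambda c:im0; print('start',cap())
im0=cv2.imread("pics/s2.png")[:,:,::-1];print('s2',cap())
# post in side picture
for p,z in [((321.5,257),.064),((322.5,279),.0)]:
    v=ray_z('side',p,z)[:2]-[.5132,.0792];print('post',np.hypot(*v),np.degrees(np.arctan2(v[1],v[0]))%360)
E
```

```text
(np.int32(209), np.float64(0.07039745087743814), np.float64(192.55240909668953))
0.07363069670706665 10.016617706386649
0.07164885426738526 100.32505075264577
start (np.int32(177), np.float64(0.07396742170207539), np.float64(239.05718082267182))
s2 (np.int32(152), np.float64(0.0749449544849433), np.float64(239.17996201868306))
post 0.12241147626995039 169.3619645460887
post 0.12266246332185525 173.62725865924926
```

Run:
```python
import h
from h import *
h.q=np.array(read_qpos()); h.turn(-19,10); pause(.2); stat(); print(cap())
cv2.imwrite("pics/s4.png",cv2.resize(read_camera("side")[170:320,180:380,::-1],(800,600),interpolation=2))
```

```text
t11.18 yaw163.5 [0.5137 0.0805 0.1561] F [ 4.8  0.8 -3.5] T [ 0.04 -1.01  0.03] g 0.0141152452949045 29.401501715183258
(np.int32(268), np.float64(0.06912589178726485), np.float64(173.19796126263222))
```

View pics/s4.png

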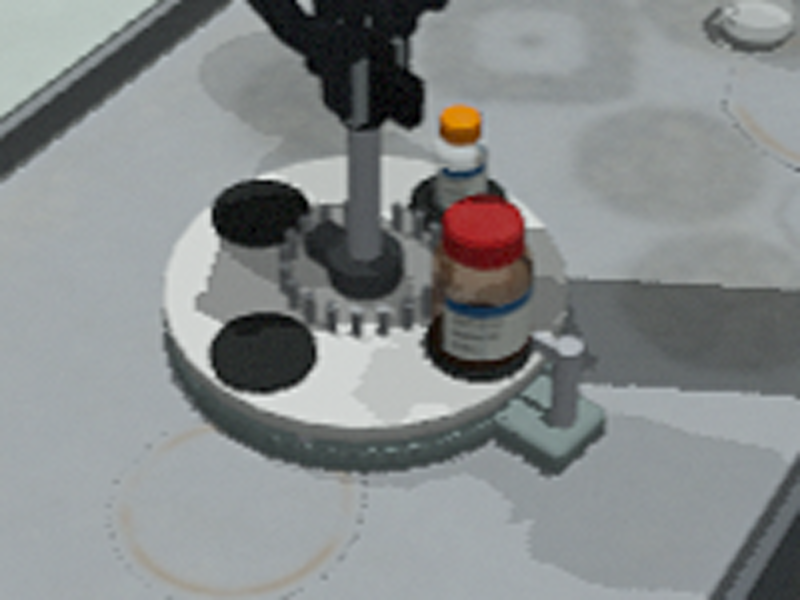

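The bottle (cap at crop px 483,230; foot at 480,345) is nearly in line with the post (565,380). I'll release the handle, back off and check from the top camera.

Run:
```python
from h import *
for p in[(245.75,258.25),(245,223.25)]:
    v=ray_z('side',p,.032)[:2]-[.5132,.0792];print(np.hypot(*v),np.degrees(np.arctan2(v[1],v[0]))%360)
move_gripper(.05); p=read_eef_pos(); movel([p[0],p[1],.25],speed=.15)
move_ptp([.47,-.15,.36],down(163)); stat()
cv2.imwrite("pics/t5.png",cv2.resize(read_camera("top")[130:280,180:380,::-1],(800,600),interpolation=2))
```

```text
0.07316555628199611 80.88706748478823
0.0732311647526405 352.4327210126128
t13.50 yaw163.1 [ 0.4699 -0.1483  0.3589] F [-0.4  0.7 -0.1] T [0.04 0.   0.02] g 0.04998429232869628 0.0
```

View pics/t5.png

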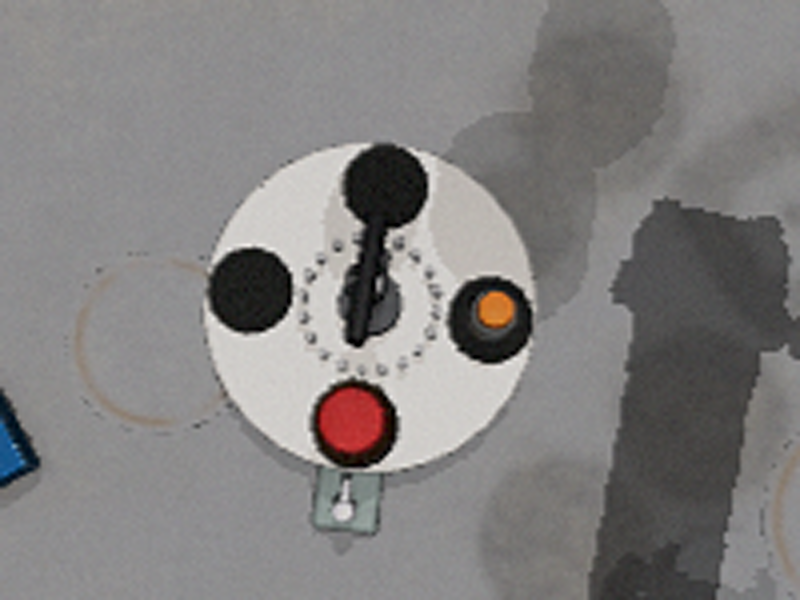

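From the top, the bottle's seat (355,423) and the post (343,510) lie on the same line from the axis (371,307), about 7.9° each. The arm is clear.

```bash
python3 -c "
from bench import *
print(sign_off())"
```

```text
the job is handed in; nothing more can be done
None
```

I turned the handle about 46° anticlockwise with no plate movement seen, then clockwise until the amber bottle was in line with the pointer post to within about a degree (top camera). I then let go, backed the arm clear and handed the job in at about 14 s; no verdict came back.

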